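Lay out the slide-staining place on the teaching-lab bench

ROBOT

A 6-joint arm with a two-finger parallel gripper is mounted at the origin on the work surface. World frame = base frame: x ahead of the robot, y to its left, z up, the work surface at z = 0. Lengths are in m, angles in rad, forces in N, time in s.
With the tool pointing down it reaches from about 0.375 to 0.9 m from the base axis. Payload 3.1 kg.
Tool frame: the origin (TCP) lies at the centre of the arm's flange, where the gripper is bolted on; the fingertips stand robot.tip_extent ahead of it and the grasp point (between the pads) lies 164 mm ahead of it (robot.tip_extent is the distance from the TCP to the fingertips, in m); z points along the fingers, y is the line along which they close (so a half turn about z gives the same grasp; the last joint's range is limited). The gripper opens to 87 mm and grips with 3 to 60 N. Pads are 19 mm wide; open, the fingers measure 117 mm over their backs; the gripper's body (75 mm by 190 mm) begins 51 mm behind the grasp point.
Start: joints at [-1.466, 0.527, 1.433, -0, 1.181, -0.178], TCP at [0.175, -0.6, 0.405] pointing down, gripper open.
Joint ranges: [-3.08, 3.08], [-0.75, 2.2], [0.22, 2.44], [-1.43, 4.57], [0, 2.65], [-2.85, 2.85]. Speed limits (rad/s): [2.79, 2.79, 3.14, 3.14, 3.14, 3.14].

INTERFACE

Orientations are given as a unit quaternion [x, y, z, w].
In Python, from rig import get_obs, camera, hand_in, cut_out, robot gives the robot as it stands.
- The arm moves only by the tool step_arm, never from a script. Its argument "rows" is a list of rows, each a list of 6 numbers: the shift along the world's x, y, z in m, then the turn, a rotation vector about the world's x, y, z in degrees. A call has 1 to 12 rows; each row shifts and turns the commanded pose from where the row before left it; what a row does not reach is not made up. A row lasts 1/8 s, in which the tool goes at most 62.5 mm and 10.7 degrees, less where a joint would pass 70% of its speed; a pose out of reach is approached as far as the arm can. A call is refused whole if a number of a shift passes 0.0625 or a number of a turn 10.7, either way. A call with a gripper value outside its range is refused whole. "jaw" is the finger opening in m, from 0 to 0.087, set as the call begins (left out, the last holds). The fingers move at their own pace and stop on an object; "squeeze" is the grip in N (left out, the last holds). Time passes only in rows, so rows that do not move let the fingers close. It gives the time, the measured TCP pose, the force, the opening and the grip force at its end, in the units of the state.
- get_obs(): the state, without advancing time (a new reading comes with each control period).
- camera(name): name is "scene" or "top"; returns a dict with "pixels" (384x512x3 uint8, blue, green, red), "depth" (384x512 float32, m along the optical axis (not along the pixel's ray), 0 where there is no reading), "fov_y" (degrees; the focal length in pixels is half the picture's height over the tangent of half this angle, whatever the lens; pixels are square), "cx", "cy" (the principal point, pixels), "k1" (the pictures are not rectified: a ray, as slopes to the right and down, at radius r is drawn at 1 + k1 r^2 times it, then the intrinsics apply), "extrinsics" (4x4, takes a point from camera to world coordinates). Camera axes: x right, y up, looking along -z (the intrinsics and any distortion apply to the point x, -y, -z); pixel columns grow to the right and rows downward; lengths in m; the calibration is good to about 2 mm. A picture is of the moment at which its call begins.
- hand_in(): hands the job in; it is judged then, once.
Trained networks look in the newest picture that a camera, given by its name, has taken for a name from the list of things; names that differ only in an ending like _2 or _b are one class to them, and where a whole thing is asked for, a point or a joint stands for the part that bears it (a point fixed in the world has none). Each returns a list of dicts, best first, with "confidence" (0 to 1); they miss things now and then, are a little off and sometimes report something else, mostly with a low value. They report only what shows in the picture. A call takes as long as a camera call. They do not tell look-alikes from the thing itself.
- cut_out(label, camera): "region" (384x512 bool, what is visible of it) and "extent" ([centre column, centre row, width, height] in pixels, round what is visible of it).
The state is a dict: "time": time; "q": joint angles; "joint_velocities": joint speeds; "joint_torque": joint torques, N m; "position": TCP position; "tool_rot": TCP orientation; "ft_force": force on the tool from outside, world axes, zero at the start; "moment": the same for the moment, N m; "grip_width": finger opening in m; "grip_force": force on a finger pad.
Only numpy, scipy, OpenCV 4.12 (cv2) and the standard library are available. Lean on these libraries where they do the work, as an engineer would, in place of code of your own. Each camera call takes 0.05 s, during which the arm holds its last target. There are 200 camera calls.

TASK

Set out the staining place: put the grey slide box in the middle of the white tile, squared up with it, and the white dish with the pink centre in the middle of the top of the box. Stand the amber bottle on the bench halfway between the tile and the orange tube rack, and the white bottle with the orange cap directly behind it (on the side away from the robot) with a gap of about 3 cm between the two bottles. Leave the green bottle and the stoppered flask where they stand, and leave everything upright and released.

Things in the scene. Friction and masses are not known exactly. Their poses are not given: they have to be found in the camera images.
- slide_box: Closed grey slide box with a dark seam, 80 (its x) x 58 (its y) x 30 mm high, about 0.12 kg. Loose, starts flat on the bench. Origin: centre of its underside, z up.
- dish: Closed round white dish with a pink disc on top, 55 mm diameter, 14 mm high, straight sides, about 0.04 kg. Loose, starts flat on the bench. Origin: centre of its underside, z up.
- amber_bottle: Amber-brown dropper bottle with a black cap, about 0.06 kg, 30 mm diameter at the body (straight sides from the base up to 45 mm, then a shoulder, a cap 18 mm wide from 53 to 65 mm and a nozzle), 78 mm high. Loose, starts upright on the bench. Origin: centre of its underside, z up along the bottle.
- white_bottle: White dropper bottle with an orange cap, about 0.06 kg, 30 mm diameter at the body (straight sides from the base up to 45 mm, then a shoulder, a cap 18 mm wide from 53 to 65 mm and a nozzle), 78 mm high. Loose, starts upright on the bench. Origin: centre of its underside, z up along the bottle.
- green_bottle: Green dropper bottle with a white cap, same shape as the amber and white bottles; not part of the job, stays where it is. 30 mm diameter at the body (straight sides from the base up to 45 mm, then a shoulder, a cap 18 mm wide from 53 to 65 mm and a nozzle), 78 mm high. Loose, starts upright on the bench. Origin: centre of its underside, z up along the bottle.
- flask: Clear conical flask with a red stopper, 84 mm diameter at the base, 135 mm high. Loose, stands on the bench to the robot's far left; stays where it is. Origin: centre of its underside.
- tile: White square ceramic tile lying fixed on the bench, 100 x 100 x 6 mm thick, turned by at most 0.12 rad from square with the robot. Origin: centre of its underside; z up, x points away from the robot, y to the robot's left. The tube rack always stands on its y axis, 260 mm away centre to centre, to the left or to the right.
- rack: Orange tube rack with nine blue-capped tubes (3 by 3), fixed on the bench, 78 x 78 mm, 85 mm high over the caps. Origin: centre of its underside, z up; turned a little on the spot.
Not all that is in view belongs to the job. Leave any blue or purple look-alike of the white_bottle alone. What is shaped like the dish but blue or yellow is not meant.

How it is judged:
At the end, for the whole second after the job is handed in: Box on tile (12 mm, 0.2 rad), dish on box (12 mm); amber bottle within 15 mm of the tile-rack line, at most 145 mm from both; white bottle 45-80 mm from amber, 30+ mm behind that line, at most 165 mm from tile and rack; green bottle, flask within 25 mm of start; all upright (0.1 rad), at rest (horizontal distance between slide_box and tile below 0.012 m and z of slide_box in the frame of tile between 0.003 and 0.01 m and (angle between the x axis of slide_box and the x axis of tile, either way round below 0.2 rad or angle between the x axis of slide_box and the y axis of tile, either way round below 0.2 rad) and horizontal distance between dish and slide_box below 0.012 m and z of dish in the frame of slide_box between 0.026 and 0.034 m and x of amber_bottle in the frame of tile between -0.015 and 0.015 m and horizontal distance between amber_bottle and tile below 0.145 m and horizontal distance between amber_bottle and rack below 0.145 m and x of white_bottle in the frame of tile above 0.03 m and horizontal distance between white_bottle and amber_bottle between 0.045 and 0.08 m and horizontal distance between white_bottle and tile below 0.165 m and horizontal distance between white_bottle and rack below 0.165 m and height (world z) of each of amber_bottle, white_bottle below 0.005 m and angle between each of slide_box, dish, amber_bottle, white_bottle, green_bottle, flask's own z axis and vertical below 0.1 rad and linear speed of each of slide_box, dish, amber_bottle, white_bottle, green_bottle, flask below 0.02 m/s and distance of each of green_bottle, flask from where it was at the start of the episode below 0.025 m); the robot touches nothing.
It fails at once if the green bottle or the flask is moved more than 25 mm (distance of any of green_bottle, flask from where it was at the start of the episode above 0.025 m).
It also fails if it takes over 104 s, if anything falls off the work surface, if the arm or the gripper's body presses on something with over 40 N, if the wrist force passes 120 N, or if a joint passes its speed limit or range.

## Working session

There is one attempt and no reset: what is moved stays moved. The work goes in short steps, Python scripts to look and compute and a tool call to move; the robot and the scene stay as the last step left them, time stands still between calls to the robot, and variables do not carry over. Pictures are saved under pics/ and viewed, at most 14 in all, crops included, and the job is handed in when it is done.

Besides the shell and the picture viewer there is one more tool, called after ">>>" as a command line: name --pt "numbers of a row" for each row, then --argument value for the rest. step_arm: Moves the arm, as the interface text tells. Its arguments: {"type":"object","properties":{"rows":{"type":"array"},"jaw":{"type":"number"},"squeeze":{"type":"number"}},"required":["rows"]}

```bash
mkdir -p pics; ls; cat > h.py <<'E'
import numpy as np, cv2
from rig import get_obs, camera, hand_in, cut_out, robot
def world(c):
    h,w=c["depth"].shape; f=h/2/np.tan(np.radians(c["fov_y"])/2)
    u,v=np.meshgrid(np.arange(w),np.arange(h))
    K=np.array([[f,0,c["cx"]],[0,f,c["cy"]],[0,0,1.]])
    p=cv2.undistortPoints(np.stack([u,v],-1).reshape(-1,1,2).astype(float),K,np.array([c["k1"],0,0,0.])).reshape(h,w,2)
    d=c["depth"]; P=np.stack([p[...,0]*d,-p[...,1]*d,-d,np.ones_like(d)],-1)
    return (P@np.array(c["extrinsics"]).T)[...,:3]
E
python3 - <<'E'
from h import *
o=get_obs();print(o); print(robot.tip_extent)
for n in("top","scene"):
    c=camera(n); cv2.imwrite(f"pics/{n}0.png",cv2.resize(c["pixels"],(768,576),interpolation=cv2.INTER_CUBIC)); W=world(c)
    print(n,{k:c[k] for k in("fov_y","cx","cy","k1")},np.round(c["extrinsics"],3).tolist())
    for l in["slide_box","dish","amber_bottle","white_bottle","green_bottle","flask","tile","rack"]:
        for r in cut_out(l,n):
            m=r["region"]&(c["depth"]>0); P=W[m]
            if len(P)<5: continue
            print(l,round(r["confidence"],2),np.round(r["extent"]).tolist(),m.sum(),"med",np.round(np.median(P,0),3),"min",np.round(np.percentile(P,2,0),3),"max",np.round(np.percentile(P,98,0),3),"col",np.median(c["pixels"][r["region"]],0))
E
```

```text
pics
{'time': 0.0, 'q': array([-1.46552531e+00,  5.28478000e-01,  1.43388964e+00, -1.28327923e-05,
        1.18134582e+00, -1.78483975e-01]), 'joint_velocities': array([ 0.00127773, -0.0010868 ,  0.0010796 ,  0.00036859, -0.00100569,
        0.00015544]), 'joint_torque': array([-2.36859771e-03, -4.40044677e+01, -1.76594728e+01,  6.32244092e-02,
        5.82991086e-02, -1.79178937e-04]), 'position': array([ 0.17497752, -0.59966044,  0.40376795]), 'tool_rot': array([ 9.89951358e-01,  1.41404331e-01,  3.28796676e-05, -1.05991181e-03]), 'ft_force': array([ 0.38800589, -0.69106567, -0.90956455]), 'moment': array([-0.02456239, -0.01824286,  0.04619833]), 'grip_force': 0.0, 'grip_width': 0.08721501938088347}
0.1822
top {'fov_y': 55.04144989926516, 'cx': 251.95884580078803, 'cy': 196.7323756765236, 'k1': -0.03869256437679245} [[-0.02, 0.991, -0.133, 0.395], [-1.0, -0.021, -0.008, 0.035], [-0.011, 0.133, 0.991, 1.133], [0.0, 0.0, 0.0, 1.0]]
slide_box 0.61 [159.0, 238.0, 26.0, 32.0] 545 med [0.439 0.328 0.03 ] min [0.401 0.299 0.013] max [0.476 0.362 0.035] col [224. 219. 219.]
dish 0.78 [181.
[... 2787 characters left out ...]
le 0.62 [199.0, 257.0, 16.0, 27.0] 328 med [ 0.661 -0.256  0.039] min [ 0.645 -0.264  0.002] max [ 0.668 -0.242  0.076] col [128. 132. 139.]
green_bottle 0.79 [277.0, 215.0, 12.0, 28.0] 247 med [ 0.687 -0.024  0.036] min [ 0.673 -0.031  0.001] max [ 0.696 -0.013  0.074] col [38. 59. 25.]
flask 0.68 [342.0, 145.0, 23.0, 42.0] 630 med [0.629 0.4   0.048] min [0.595 0.377 0.003] max [0.657 0.425 0.135] col [147. 137. 121.]
tile 0.95 [190.0, 210.0, 50.0, 31.0] 899 med [ 0.477 -0.139  0.005] min [ 0.423 -0.186  0.   ] max [ 0.524 -0.087  0.008] col [240. 240. 238.]
rack 0.79 [257.0, 169.0, 35.0, 38.0] 970 med [0.511 0.108 0.048] min [0.451 0.08  0.   ] max [0.533 0.156 0.084] col [ 73.  76. 114.]
```

View pics/top0.png

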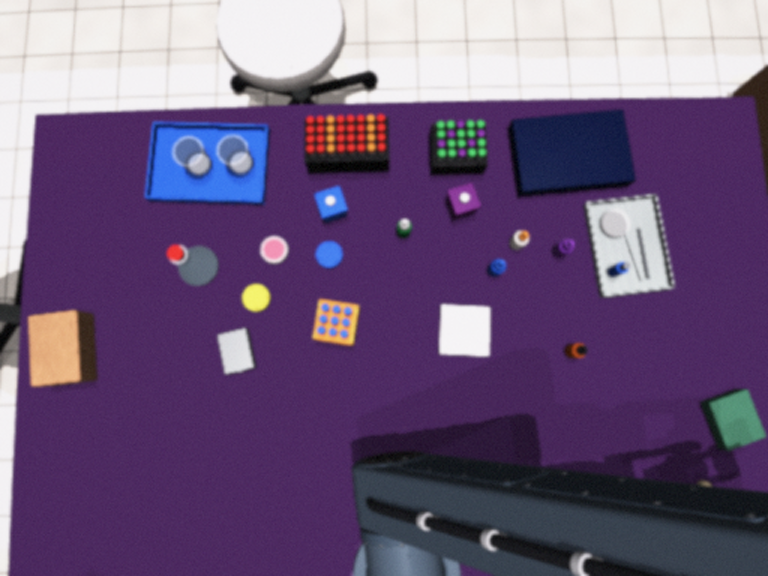

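View pics/scene0.png

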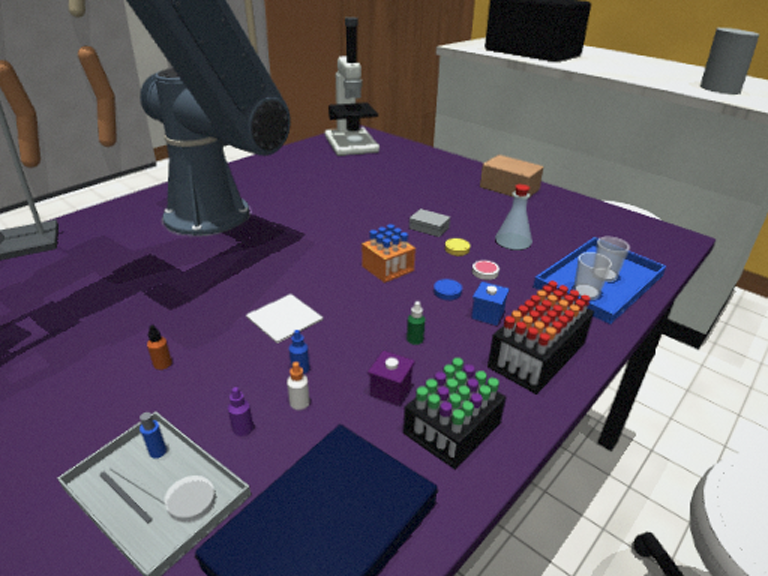

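```bash
cat >> h.py <<'E'
def top(label,n,zr,near=None,rect=False):
    c=camera(n);W=world(c);out=[]
    for r in cut_out(label,n):
        m=cv2.dilate(r["region"].astype(np.uint8),np.ones((3,3)))>0
        P=W[m&(c["depth"]>0)];P=P[(P[:,2]>zr[0])&(P[:,2]<zr[1])]
        if len(P)<8: continue
        if near is not None and np.linalg.norm(np.median(P,0)[:2]-near)>.06: continue
        if rect:
            q=P[:,:2]; q=q[np.linalg.norm(q-np.median(q,0),axis=1)<.08]
            (ce,s,a)=cv2.minAreaRect((q*1000).astype(np.float32)); out.append((np.round(ce,1),np.round(s,1),round(a,1)))
        else:
            (x,y),R=cv2.minEnclosingCircle((P[:,:2]*1000).astype(np.float32)); out.append((round(x,1),round(y,1),round(R,1),np.round(P.mean(0)*1000,1),len(P)))
    return out
E
python3 - <<'E'
from h import *
for n in("top","scene"):
    print(n)
    print("tile",top("tile",n,(.004,.009),rect=True))
    print("box",top("slide_box",n,(.027,.036),rect=True))
    print("dish",top("dish",n,(.0115,.02)))
    for l in("amber_bottle","white_bottle","green_bottle"): print(l,top(l,n,(.055,.085)))
    print("rack",top("rack",n,(.05,.095),rect=True))
E
```

```text
top
tile [(array([ 470.4, -130.1]), array([110.1, 104.5]), 0.1)]
box [(array([438.2, 332.3]), array([80.1, 59.1]), 12.1)]
dish [(647.6, 258.2, 27.7, array([646.9, 258. ,  15. ]), 224), (547.5, 294.8, 27.4, array([547.7, 295. ,  14.9]), 227), (634.4, 146.2, 27.4, array([634.1, 146.4,  14.8]), 221)]
amber_bottle []
white_bottle [(633.0, -333.5, 11.0, array([ 633.1, -333.4,   67.7]), 39), (595.9, -195.9, 8.9, array([ 594.9, -194.4,   68.9]), 33), (652.3, -244.6, 8.9, array([ 651.7, -243.2,   68.1]), 35), (424.0, -348.5, 9.5, array([ 424.1, -346. ,   67.1]), 39)]
green_bottle [(681.3, -8.8, 9.0, array([680.1,  -8.4,  68.1]), 33)]
rack [(array([490.7, 130.3]), array([78.4, 77.9]), 79.8)]
scene
tile [(array([ 473.7, -134.1]), array([101.2, 102.6]), 85.6)]
box [(array([438.9, 328.1]), array([80.1, 61.7]), 12.3), (array([ 432.1, -352.8]), array([31.2, 16.2]), 75.8), (array([627.2, 399.9]), array([67.9, 33.7]), 27.6)]
dish [(547.5, 291.0, 28.6, array([548.7, 289.9,  13.1]), 104), (648.9, 253.6, 27.9, array([648.5, 253.3,  13.1]), 126), (635.1, 139.5, 27.5, array([635.6, 138.6,  13.4]), 151)]
amber_bottle [(426.5, -351.1, 9.9, array([ 428. , -352.2,   66.9]), 77)]
white_bottle [(654.3, -250.8, 9.1, array([ 656.6, -252.6,   66.2]), 75), (626.4, -218.7, 42.3, array([ 607.7, -208.8,   66.7]), 78), (633.5, -339.9, 9.6, array([ 636.1, -341.5,   67. ]), 91)]
green_bottle [(682.2, -17.0, 9.5, array([683.5, -18.5,  66. ]), 56)]
rack [(array([490.3, 124. ]), array([80.3, 82.5]), 79.8)]
```

>>> step_arm --pt "0.04 0.04 0 0 0 -3" --pt "0.042 0.042 0 0 0 -3" --pt "0.042 0.042 0 0 0 -3" --pt "0.042 0.042 0 0 0 -3" --pt "0.042 0.042 0 0 0 -3" --pt "0.0425 0.042 0 0 0 -1.3" --pt "0 0 -0.05 0 0 0" --pt "0 0 -0.05 0 0 0" --pt "0 0 0 0 0 0" --pt "0 0 0 0 0 0" --jaw 0.055 --squeeze 15

```text
time: 3.55
position: [0.4259, -0.3507, 0.306]
tool_rot: [1.0, -0.001, 0.001, 0.001]
ft_force: [-0.2, -0.6, 0.5]
grip_width: 0.055
grip_force: 0.0
```

>>> step_arm --pt "0 0 -0.035 0 0 0" --pt "0 0 -0.036 0 0 0" --pt "0 0 -0.035 0 0 0" --pt "0 0 0 0 0 0" --pt "0 0 0 0 0 0"

```text
time: 4.18
position: [0.4262, -0.3511, 0.201]
tool_rot: [1.0, -0.001, 0.001, 0.002]
ft_force: [0.3, 0.1, 0.6]
grip_width: 0.0549
grip_force: 0.0
```

>>> step_arm --pt "0 0 0 0 0 0" --pt "0 0 0 0 0 0" --pt "0 0 0 0 0 0" --pt "0 0 0 0 0 0" --pt "0 0 0 0 0 0" --pt "0 0 0 0 0 0" --jaw 0.02

```text
time: 4.92
position: [0.4256, -0.35, 0.1992]
tool_rot: [1.0, -0.0, 0.0, 0.0]
ft_force: [-0.1, 1.0, 6.1]
grip_width: 0.0293
grip_force: 15.0
```

>>> step_arm --pt "0 0 0.04 0 0 0" --pt "0 0 0.04 0 0 0" --pt "0.0062 0.0385 0 0 0 10" --pt "0.0062 0.0385 0 0 0 10" --pt "0.0062 0.0385 0 0 0 10" --pt "0.0062 0.0385 0 0 0 10" --pt "0.0062 0.0385 0 0 0 10" --pt "0.0062 0.0385 0 0 0 10" --pt "0.0062 0.0385 0 0 0 10" --pt "0.0062 0.0385 0 0 0 10" --pt "0.0062 0.0385 0 0 0 10" --pt "0 0 0 0 0 0"

```text
time: 6.42
position: [0.481, -0.0012, 0.2784]
tool_rot: [0.706, 0.708, -0.0, -0.001]
ft_force: [-1.8, -0.0, -0.4]
grip_width: 0.0295
grip_force: 15.0
```

>>> step_arm --pt "0 0 0 0 0 0" --pt "0 0 -0.03 0 0 0" --pt "0 0 -0.03 0 0 0" --pt "0 0 -0.01 0 0 0" --pt "0 0 -0.005 0 0 0" --pt "0 0 0 0 0 0" --pt "0 0 0 0 0 0"

```text
time: 7.3
position: [0.4816, -0.0036, 0.2045]
tool_rot: [0.707, 0.707, 0.0, 0.001]
ft_force: [1.1, 0.2, -1.4]
grip_width: 0.0296
grip_force: 15.0
```

>>> step_arm --pt "0 0 -0.003 0 0 0" --pt "0 0 -0.002 0 0 0" --pt "0 0 -0.001 0 0 0" --pt "0 0 0 0 0 0"

```text
time: 7.8
position: [0.4813, -0.0034, 0.1991]
tool_rot: [0.707, 0.707, 0.0, 0.001]
ft_force: [-1.4, 0.7, 12.2]
grip_width: 0.0294
grip_force: 15.0
```

>>> step_arm --pt "0 0 0 0 0 0" --pt "0 0 0 0 0 0" --pt "0 0 0 0 0 0" --pt "0 0 0.03 0 0 0" --pt "0 0 0.05 0 0 0" --pt "0 0 0.04 0 0 0" --pt "0 0 0 0 0 0" --jaw 0.055

```text
time: 8.68
position: [0.4822, -0.0036, 0.3203]
tool_rot: [0.707, 0.707, 0.002, 0.003]
ft_force: [-0.7, 0.1, 0.1]
grip_width: 0.055
grip_force: 0.0
```

>>> step_arm --pt "0.019 -0.027 0 0 0 -10" --pt "0.019 -0.027 0 0 0 -10" --pt "0.019 -0.027 0 0 0 -10" --pt "0.019 -0.027 0 0 0 -10" --pt "0.019 -0.027 0 0 0 -10" --pt "0.019 -0.027 0 0 0 -10" --pt "0.019 -0.027 0 0 0 -10" --pt "0.019 -0.027 0 0 0 -10" --pt "0.019 -0.0275 0 0 0 -10" --pt "0 0 0 0 0 0" --pt "0 0 0 0 0 0"

```text
time: 10.05
position: [0.6515, -0.2464, 0.3157]
tool_rot: [1.0, 0.0, -0.002, -0.001]
ft_force: [0.5, 0.7, -0.2]
grip_width: 0.055
grip_force: 0.0
```

```bash
python3 - <<'E'
from h import *
print(get_obs()["position"])
for n in("top","scene"):
    for l in("tile","rack"): print(n,l,top(l,n,(.004,.009) if l=="tile" else (.05,.095),rect=True))
    for l in("amber_bottle","white_bottle","green_bottle"): print(n,l,top(l,n,(.055,.085)))
E
```

```text
[ 0.65153932 -0.24638622  0.31569339]
top tile []
top rack [(array([491.1, 133.2]), array([71.8, 78.6]), 79.1)]
top amber_bottle []
top white_bottle []
top green_bottle []
scene tile [(array([ 482.5, -133.5]), array([102.2,  83.3]), 88.7), (array([629. , 395.9]), array([82.4, 41.1]), 27.7)]
scene rack [(array([491.1, 124.3]), array([82. , 79.7]), 79.4)]
scene amber_bottle []
scene white_bottle [(653.6, -250.9, 9.5, array([ 656.4, -252.7,   66.1]), 75), (626.7, -219.7, 41.3, array([ 603.1, -205.1,   66.4]), 72), (633.8, -340.3, 8.8, array([ 636.3, -341.5,   67. ]), 91), (620.7, 410.4, 23.6, array([625.7, 403.2,  68.9]), 126)]
scene green_bottle [(681.8, -15.8, 9.7, array([683.5, -18.6,  65.6]), 58)]
```

>>> step_arm --pt "0 0 -0.039 0 0 0" --pt "0 0 -0.039 0 0 0" --pt "0 0 -0.039 0 0 0" --pt "0 0 0 0 0 0" --pt "0 0 0 0 0 0"

```text
time: 11.68
position: [0.653, -0.2473, 0.202]
tool_rot: [1.0, -0.0, 0.001, 0.001]
ft_force: [1.5, 0.2, 0.4]
grip_width: 0.0547
grip_force: 0.0
```

>>> step_arm --pt "0 0 0 0 0 0" --pt "0 0 0 0 0 0" --pt "0 0 0 0 0 0" --pt "0 0 0 0 0 0" --pt "0 0 0 0 0 0" --pt "0 0 0 0 0 0" --jaw 0.02

```text
time: 12.42
position: [0.6526, -0.2472, 0.2016]
tool_rot: [1.0, -0.0, 0.0, 0.0]
ft_force: [-1.0, 0.0, 5.3]
grip_width: 0.0291
grip_force: 15.0
```

>>> step_arm --pt "0 0 0.055 0 0 0" --pt "0 0 0.055 0 0 0" --pt "0 0 0 0 0 0" --pt "-0.0183 0.04 0 0 0 0" --pt "-0.0183 0.04 0 0 0 0" --pt "-0.0183 0.04 0 0 0 0" --pt "-0.0183 0.04 0 0 0 0" --pt "-0.0183 0.04 0 0 0 0" --pt "-0.0183 0.04 0 0 0 0" --pt "0 0 0 0 0 0" --pt "0 0 0 0 0 0"

```text
time: 13.8
position: [0.5427, -0.0071, 0.3101]
tool_rot: [1.0, -0.0, -0.0, 0.0]
ft_force: [0.0, -0.6, -0.8]
grip_width: 0.0295
grip_force: 15.0
```

>>> step_arm --pt "0 0 -0.035 0 0 0" --pt "0 0 -0.035 0 0 0" --pt "0 0 -0.025 0 0 0" --pt "0 0 -0.01 0 0 0" --pt "0 0 -0.003 0 0 0" --pt "0 0 -0.002 0 0 0" --pt "0 0 -0.001 0 0 0" --pt "0 0 0 0 0 0"

```text
time: 14.8
position: [0.543, -0.0073, 0.2015]
tool_rot: [1.0, -0.0, 0.001, 0.001]
ft_force: [-1.8, -1.3, 5.8]
grip_width: 0.0296
grip_force: 15.0
```

>>> step_arm --pt "0 0 0 0 0 0" --pt "0 0 0 0 0 0" --pt "0 0 0 0 0 0" --pt "0 0 0.03 0 0 0" --pt "0 0 0.05 0 0 0" --pt "0 0 0.05 0 0 0" --pt "0 0 0 0 0 0" --jaw 0.087

```text
time: 15.68
position: [0.5439, -0.0071, 0.3336]
tool_rot: [1.0, -0.0, 0.005, 0.001]
ft_force: [0.1, 0.0, 0.1]
grip_width: 0.0852
grip_force: 0.0
```

>>> step_arm --pt "-0.0131 0.0421 0 0 0 1.5" --pt "-0.0131 0.0421 0 0 0 1.5" --pt "-0.0131 0.0421 0 0 0 1.5" --pt "-0.0131 0.0421 0 0 0 1.5" --pt "-0.0131 0.0421 0 0 0 1.5" --pt "-0.0131 0.0421 0 0 0 1.5" --pt "-0.0131 0.0421 0 0 0 1.5" --pt "-0.0131 0.0421 0 0 0 1.7" --pt "0 0 -0.03 0 0 0" --pt "0 0 0 0 0 0" --pt "0 0 0 0 0 0"

```text
time: 17.05
position: [0.4378, 0.3295, 0.2994]
tool_rot: [0.994, 0.106, -0.001, 0.0]
ft_force: [0.6, 0.5, 0.9]
grip_width: 0.0873
grip_force: 0.0
```

```bash
python3 - <<'E'
from h import *
print(get_obs()["position"])
for n in("top","scene"):
    c=camera(n); cv2.imwrite(f"pics/{n}1.png",cv2.resize(c["pixels"],(768,576)))
    for l in("tile","rack"): print(n,l,top(l,n,(.004,.009) if l=="tile" else (.05,.095),rect=True))
    for l in("amber_bottle","white_bottle","green_bottle"): print(n,l,top(l,n,(.055,.085)))
    print(n,top("slide_box",n,(.027,.036),rect=True))
E
```

```text
[0.43782378 0.32949147 0.29940713]
top tile [(array([ 470. , -126.8]), array([101.6, 106.2]), 87.3)]
top rack [(array([490.9, 130.4]), array([78.4, 78.2]), 80.1)]
top amber_bottle []
top white_bottle [(543.1, -4.3, 9.1, array([542.1,  -4. ,  68.4]), 33)]
top green_bottle []
top []
scene tile [(array([ 473.1, -134.5]), array([101.5, 100.9]), 85.4), (array([492.2, 122.7]), array([79.1, 77.2]), 79.3)]
scene rack [(array([492.9, 124.9]), array([82.1, 80.6]), 79.0)]
scene amber_bottle [(542.7, -11.9, 9.6, array([545.2, -13.7,  65.7]), 49), (482.4, -8.9, 9.3, array([483.8, -10.3,  65.4]), 44)]
scene white_bottle [(634.2, -340.2, 9.7, array([ 636.1, -341.6,   67.4]), 89), (542.3, -11.2, 10.1, array([545.7, -13.9,  64.1]), 42), (597.9, -200.7, 9.7, array([ 599.9, -202.8,   65.7]), 69)]
scene green_bottle [(682.7, -16.4, 10.2, array([683.7, -19.1,  65.5]), 55), (491.1, 117.5, 49.9, array([495.5, 117.1,  73.7]), 346)]
scene [(array([438.9, 327.1]), array([81.2, 58. ]), 12.0)]
```

View pics/scene1.png

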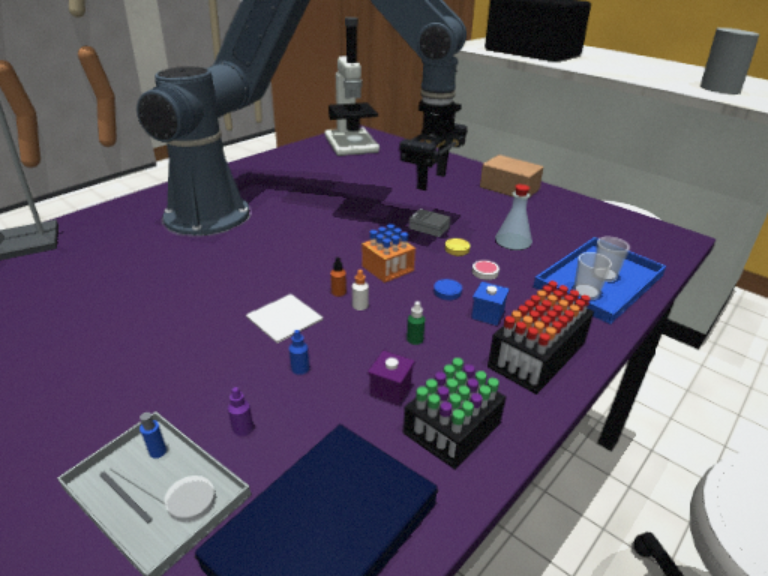

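>>> step_arm --pt "0 0 -0.04 0 0 0" --pt "0 0 -0.04 0 0 0" --pt "0 0 -0.025 0 0 0" --pt "0 0 -0.008 0 0 0" --pt "0 0 0 0 0 0"

```text
time: 18.98
position: [0.4378, 0.3299, 0.1867]
tool_rot: [0.994, 0.106, -0.0, 0.0]
ft_force: [-0.4, -0.6, 0.0]
grip_width: 0.0867
grip_force: 0.0
```

>>> step_arm --pt "0 0 0 0 0 0" --pt "0 0 0 0 0 0" --pt "0 0 0 0 0 0" --pt "0 0 0 0 0 0" --pt "0 0 0 0 0 0" --jaw 0.045 --squeeze 20

```text
time: 19.6
position: [0.4379, 0.33, 0.1872]
tool_rot: [0.994, 0.106, 0.0, -0.0]
ft_force: [0.4, -0.3, 4.3]
grip_width: 0.058
grip_force: 20.0
```

>>> step_arm --pt "0 0 0.04 0 0 0" --pt "0 0 0.045 0 0 0" --pt "0 0 0.045 0 0 0" --pt "0 0 0 0 0 0"

```text
time: 20.1
position: [0.4386, 0.3303, 0.3199]
tool_rot: [0.994, 0.106, 0.004, -0.001]
ft_force: [1.0, 0.5, -1.1]
grip_width: 0.0581
grip_force: 20.0
```

>>> step_arm --pt "0.0031 -0.042 0 0 0 -1.5" --pt "0.0031 -0.042 0 0 0 -1.5" --pt "0.0031 -0.042 0 0 0 -1.5" --pt "0.0031 -0.042 0 0 0 -1.5" --pt "0.0031 -0.042 0 0 0 -1.5" --pt "0.0031 -0.042 0 0 0 -1.5" --pt "0.0031 -0.042 0 0 0 -1.5" --pt "0.0031 -0.042 0 0 0 -1.5" --pt "0.0031 -0.042 0 0 0 -1.5" --pt "0.0031 -0.042 0 0 0 -1.5" --pt "0.0031 -0.042 0 0 0 -1.6" --pt "0 0 0 0 0 0"

```text
time: 21.6
position: [0.4721, -0.1349, 0.3154]
tool_rot: [0.999, -0.041, -0.0, 0.0]
ft_force: [-0.2, 0.8, -0.8]
grip_width: 0.0578
grip_force: 20.0
```

>>> step_arm --pt "0 0 0 0 0 0" --pt "0 0 -0.04 0 0 0" --pt "0 0 -0.04 0 0 0" --pt "0 0 -0.02 0 0 0" --pt "0 0 -0.01 0 0 0" --pt "0 0 -0.005 0 0 0" --pt "0 0 0 0 0 0" --pt "0 0 0 0 0 0"

```text
time: 22.6
position: [0.4721, -0.1322, 0.2025]
tool_rot: [0.999, -0.039, 0.001, 0.0]
ft_force: [-0.1, -0.3, -1.0]
grip_width: 0.0579
grip_force: 20.0
```

>>> step_arm --pt "0 0 -0.005 0 0 0" --pt "0 0 -0.003 0 0 0" --pt "0 0 -0.001 0 0 0" --pt "0 0 -0.0005 0 0 0" --pt "0 0 0 0 0 0"

```text
time: 23.22
position: [0.4717, -0.1322, 0.1932]
tool_rot: [0.999, -0.039, 0.0, 0.0]
ft_force: [-1.7, 0.0, 9.7]
grip_width: 0.0581
grip_force: 20.0
```

>>> step_arm --pt "0 0 0 0 0 0" --pt "0 0 0 0 0 0" --pt "0 0 0 0 0 0" --pt "0 0 0.03 0 0 0" --pt "0 0 0.05 0 0 0" --pt "0 0 0.05 0 0 0" --pt "0 0 0 0 0 0" --jaw 0.087

```text
time: 24.1
position: [0.4729, -0.1326, 0.3255]
tool_rot: [0.999, -0.039, 0.004, 0.002]
ft_force: [0.4, 0.6, 0.6]
grip_width: 0.0867
grip_force: 0.0
```

>>> step_arm --pt "0.0176 0.0388 0 0 0 -2" --pt "0.0176 0.0388 0 0 0 -2" --pt "0.0176 0.0388 0 0 0 -2" --pt "0.0176 0.0388 0 0 0 -2" --pt "0.0176 0.0388 0 0 0 -2" --pt "0.0176 0.0388 0 0 0 -2" --pt "0.0176 0.0388 0 0 0 -2" --pt "0.0176 0.0388 0 0 0 -2" --pt "0.0176 0.0388 0 0 0 -2" --pt "0.0176 0.0388 0 0 0 -2" --pt "0 0 0 0 0 0" --pt "0 0 0 0 0 0"

```text
time: 25.6
position: [0.6471, 0.2555, 0.3202]
tool_rot: [0.977, -0.211, -0.002, 0.001]
ft_force: [-0.4, 0.1, -0.2]
grip_width: 0.0869
grip_force: 0.0
```

```bash
python3 - <<'E'
from h import *
print(get_obs()["position"])
for n in("top","scene"):
    c=camera(n); cv2.imwrite(f"pics/{n}2.png",cv2.resize(c["pixels"],(768,576)))
    print(n,top("tile",n,(.004,.009),rect=True),top("slide_box",n,(.033,.041),rect=True))
    for l in("amber_bottle","white_bottle"): print(n,l,top(l,n,(.055,.085)))
    print(n,top("dish",n,(.011,.02)))
E
```

```text
[0.64708866 0.25550782 0.32021534]
top [(array([ 471.1, -128.8]), array([104.6, 103.5]), 84.3)] [(array([ 473.3, -128.9]), array([57.2, 80.5]), 87.3)]
top amber_bottle []
top white_bottle [(596.3, -195.8, 9.0, array([ 594.9, -194.5,   68.8]), 33)]
top [(548.4, 289.3, 26.7, array([549. , 283.4,  15. ]), 125), (634.9, 146.4, 27.4, array([634.6, 146.7,  14.9]), 225)]
scene [(array([ 473.5, -135.3]), array([ 99.8, 102. ]), 85.1), (array([491.9, 122. ]), array([76.8, 77.6]), 79.2)] [(array([ 475.5, -134.7]), array([58.1, 82.7]), 86.2)]
scene amber_bottle [(482.1, -9.4, 9.2, array([484.1, -10.8,  65.4]), 43)]
scene white_bottle [(597.6, -200.6, 9.0, array([ 599.8, -202.3,   65.6]), 68), (633.2, -340.7, 9.6, array([ 636.2, -341.6,   67.1]), 88), (542.4, -11.3, 11.0, array([545.1, -13.9,  65.7]), 49)]
scene [(634.4, 138.6, 28.1, array([635.3, 138.3,  13.1]), 158), (648.0, 254.0, 28.6, array([648.9, 252.9,  13.1]), 131), (547.5, 289.7, 29.3, array([548.8, 289.7,  13. ]), 108)]
```

View pics/top2.png

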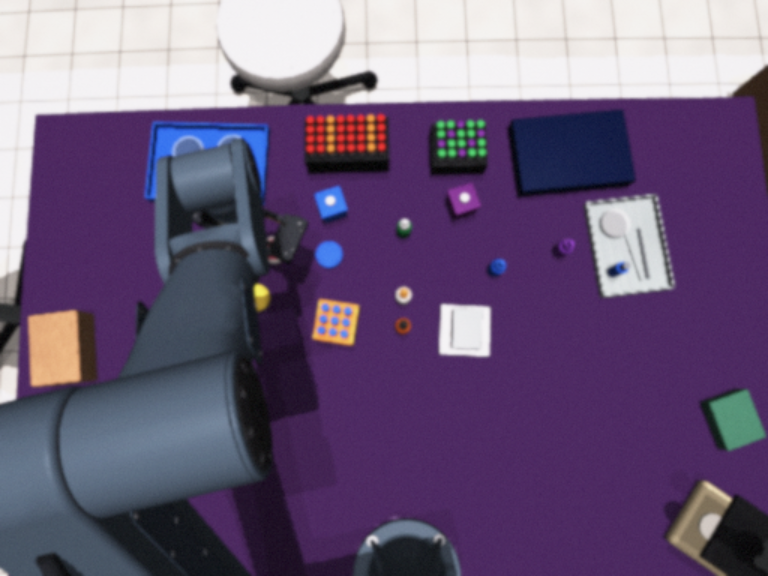

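>>> step_arm --pt "0 0 -0.045 0 0 0" --pt "0 0 -0.045 0 0 0" --pt "0 0 -0.03 0 0 0" --pt "0 0 -0.012 0 0 0" --pt "0 0 -0.004 0 0 0" --pt "0 0 0 0 0 0" --pt "0 0 0 0 0 0"

```text
time: 27.58
position: [0.6484, 0.256, 0.1878]
tool_rot: [0.977, -0.212, 0.001, -0.001]
ft_force: [-0.0, 0.5, -0.5]
grip_width: 0.087
grip_force: 0.0
```

>>> step_arm --pt "0 0 0 0 0 0" --pt "0 0 0 0 0 0" --pt "0 0 0 0 0 0" --pt "0 0 0 0 0 0" --pt "0 0 0 0 0 0" --jaw 0.04 --squeeze 12

```text
time: 28.2
position: [0.6479, 0.2558, 0.1863]
tool_rot: [0.977, -0.212, 0.0, -0.0]
ft_force: [-0.2, 1.0, 1.0]
grip_width: 0.0547
grip_force: 12.0
```

>>> step_arm --pt "0 0 0.04 0 0 0" --pt "0 0 0.045 0 0 0" --pt "0 0 0.045 0 0 0" --pt "0 0 0 0 0 0"

```text
time: 28.7
position: [0.6493, 0.2562, 0.3212]
tool_rot: [0.977, -0.212, 0.004, -0.002]
ft_force: [0.7, -0.5, -0.8]
grip_width: 0.0544
grip_force: 12.0
```

>>> step_arm --pt "-0.0175 -0.0388 0 0 0 0" --pt "-0.0175 -0.0388 0 0 0 0" --pt "-0.0175 -0.0388 0 0 0 0" --pt "-0.0175 -0.0388 0 0 0 0" --pt "-0.0175 -0.0388 0 0 0 0" --pt "-0.0175 -0.0388 0 0 0 0" --pt "-0.0175 -0.0388 0 0 0 0" --pt "-0.0175 -0.0388 0 0 0 0" --pt "-0.0175 -0.0388 0 0 0 0" --pt "-0.0175 -0.0388 0 0 0 0" --pt "0 0 0 0 0 0" --pt "0 0 0 0 0 0"

```text
time: 30.2
position: [0.4726, -0.1319, 0.3156]
tool_rot: [0.977, -0.212, -0.001, -0.0]
ft_force: [0.3, 0.3, -0.4]
grip_width: 0.0547
grip_force: 12.0
```

>>> step_arm --pt "0 0 -0.04 0 0 0" --pt "0 0 -0.03 0 0 0" --pt "0 0 -0.012 0 0 0" --pt "0 0 -0.005 0 0 0" --pt "0 0 0 0 0 0" --pt "0 0 0 0 0 0"

```text
time: 30.95
position: [0.4732, -0.1322, 0.2301]
tool_rot: [0.977, -0.212, 0.001, 0.0]
ft_force: [0.3, 0.4, 0.2]
grip_width: 0.0544
grip_force: 12.0
```

Target height is about 0.222.

>>> step_arm --pt "0 0 -0.004 0 0 0" --pt "0 0 -0.002 0 0 0" --pt "0 0 -0.001 0 0 0" --pt "0 0 -0.0005 0 0 0" --pt "0 0 0 0 0 0"

```text
time: 31.58
position: [0.4728, -0.1322, 0.2222]
tool_rot: [0.977, -0.212, 0.0, 0.0]
ft_force: [-0.6, -0.2, 4.7]
grip_width: 0.0545
grip_force: 12.0
```

Contact; release, rise and back off to the right.

>>> step_arm --pt "0 0 0 0 0 0" --pt "0 0 0 0 0 0" --pt "0 0 0 0 0 0" --pt "0 0 0.03 0 0 0" --pt "0 0 0.05 0 0 0" --pt "0 0 0.05 0 0 0" --pt "0 0 0.05 0 0 0" --jaw 0.087

```text
time: 32.45
position: [0.4725, -0.132, 0.4031]
tool_rot: [0.977, -0.212, -0.0, -0.0]
ft_force: [0.2, -0.9, -0.7]
grip_width: 0.0866
grip_force: 0.0
```

>>> step_arm --pt "-0.02 -0.045 0 0 0 0" --pt "-0.02 -0.045 0 0 0 0" --pt "-0.02 -0.045 0 0 0 0" --pt "-0.02 -0.045 0 0 0 0" --pt "-0.02 -0.045 0 0 0 0" --pt "-0.02 -0.045 0 0 0 0" --pt "-0.02 -0.045 0 0 0 0" --pt "-0.02 -0.045 0 0 0 0" --pt "0 0 0 0 0 0" --pt "0 0 0 0 0 0"

```text
time: 33.7
position: [0.3126, -0.4916, 0.4011]
tool_rot: [0.977, -0.212, -0.0, -0.001]
ft_force: [0.1, 0.4, 0.2]
grip_width: 0.0869
grip_force: 0.0
```

```bash
python3 - <<'E'
from h import *
for n in("top","scene"):
    c=camera(n); cv2.imwrite(f"pics/{n}3.png",cv2.resize(c["pixels"],(768,576)))
    print(n,top("tile",n,(.004,.009),rect=True),top("slide_box",n,(.031,.041),rect=True),top("rack",n,(.05,.095),rect=True))
    for l in("amber_bottle","white_bottle","green_bottle"): print(n,l,top(l,n,(.055,.085)))
    print(n,top("dish",n,(.044,.056)))
E
```

```text
top [(array([ 472.3, -125.6]), array([104.2, 100.8]), 87.3)] [(array([ 473.4, -128.8]), array([57.2, 80.8]), 87.3), (array([ 473.1, -128.9]), array([57.1, 80.1]), 87.3)] [(array([490.7, 130.4]), array([78.4, 78. ]), 79.9)]
top amber_bottle [(481.4, -1.7, 9.0, array([481.1,  -1.7,  69.4]), 33)]
top white_bottle [(595.2, -195.6, 8.9, array([ 594.6, -194. ,   68.7]), 31), (634.5, -335.8, 9.5, array([ 633. , -333.5,   67.8]), 39), (543.3, -4.6, 9.2, array([542.1,  -4. ,  68.5]), 33)]
top green_bottle [(681.3, -8.9, 9.0, array([679.7,  -8.5,  68.3]), 34)]
top [(472.1, -128.4, 27.1, array([ 472.1, -128.3,   50.4]), 266)]
scene [(array([ 473.2, -135.8]), array([ 97.7, 101. ]), 87.0), (array([625. , 391.2]), array([82.3, 38.2]), 14.3)] [(array([ 475. , -135.8]), array([55.9, 81.1]), 85.7)] [(array([489.7, 123.5]), array([79.3, 82.5]), 80.9), (array([ 476.9, -133.3]), array([41.1, 51. ]), 13.6)]
scene amber_bottle [(480.7, -8.0, 9.1, array([483.4, -10.4,  65.7]), 41)]
scene white_bottle [(543.5, -12.3, 9.1, array([545.2, -13.8,  65.5]), 50), (597.0, -201.4, 10.1, array([ 600.2, -202.7,   65.7]), 70)]
scene green_bottle [(482.0, -8.9, 9.8, array([483.8, -10.7,  66.2]), 42), (681.8, -17.3, 8.7, array([683.8, -19. ,  65.9]), 56)]
scene [(473.8, -135.1, 28.7, array([ 476. , -135.4,   49.1]), 220)]
```

View pics/scene3.png

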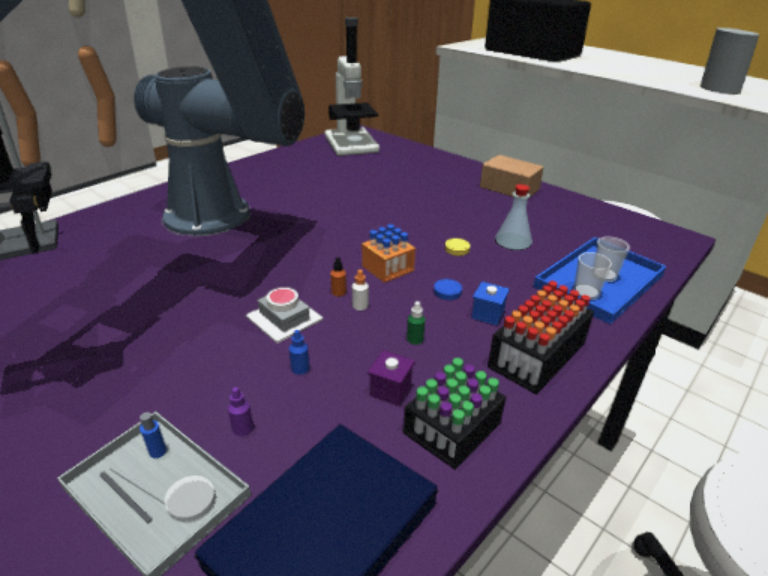

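The picture shows the dish centred on the box and the box squared on the tile (284,308). The amber bottle (338,278) and the white bottle (360,290) stand upright, and the green bottle and flask are where they started. All measured offsets are well within tolerance.

```bash
python3 -c "
from rig import hand_in
print(hand_in())"
```

```text
the job is handed in; nothing more can be done
None
```

The staining place is set out as asked and handed in at about 34 s. In the last pictures everything was upright and within tolerance, and the green bottle and flask hadn't moved; the judge's result was not shown.

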